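Clear the squeezed lemon half from the chopping board into the flap bin

ROBOT

A 7-joint arm with a two-finger parallel gripper is mounted at the origin on the work surface. World frame = base frame: x ahead of the robot, y to its left, z up, the work surface at z = 0. Lengths are in m, angles in rad, forces in N, time in s.
With the tool pointing down it reaches from about 0.425 to 0.825 m from the base axis. Payload 3.6 kg.
Tool frame: the origin (TCP) lies at the very end of the fingers, on their centre line; the grasp point (between the pads) lies 19 mm behind it; z points along the fingers, x is the direction in which the jaws open and shut, and the axes are right-handed (so a half turn about z gives the same grasp; the last joint's range is limited). The gripper opens to 93 mm and grips with 3 to 60 N. Pads are 15 mm wide; open, the fingers measure 128 mm over their backs; the gripper's body (75 mm by 188 mm) begins 65 mm behind the grasp point.
Start: joints at [-1.171, 0.615, -0.013, 1.423, 0.008, 1.103, -0.04], TCP at [0.269, 0.592, 0.219] pointing down, gripper open.
Joint ranges: [-3.12, 3.12], [-0.3, 2.06], [-1.34, 1.32], [0.26, 2.42], [-1.36, 4.5], [0.01, 1.98], [-2.84, 2.84]. Speed limits (rad/s): [2.79, 2.79, 3.14, 3.14, 3.14, 3.14, 3.14].

INTERFACE

Orientations are given as a unit quaternion [x, y, z, w].
In Python, from cell import ctrl, solve_ik, cams gives the robot as it stands. Calls block until the motion is done:
- ctrl.reach(position, orientation): joint-space move of the TCP to a pose.
- ctrl.move_linear(position, ori=None, speed=0.15, max_force=None): straight line of the TCP; ori=None keeps the orientation; speed is the mean speed in m/s. With max_force (N) it stops when the force on the tool has changed by that much, and returns True; else False.
- ctrl.set_joints(angles): joint-space move.
- ctrl.grip(opening): finger opening in m; the grip force is fixed at half the most; returns when the fingers have stopped.
- ctrl.hold(seconds).
- solve_ik(position, orientation): joint angles nearest the present ones, or None.
- ctrl.read_state(): the state.
- cams.grab_frame(name): name is "side" or "top"; returns (picture, depth): 400x640x3 uint8, red, green, blue; 400x640 float32, m along the optical axis (not along the pixel's ray), 0 where there is no reading.
- cams.camera_params(name): a dict with "mtx" (3x3 intrinsics, pixels), "world_to_cam" (4x4, takes a point from world to camera coordinates). Camera axes: x right, y down, z forward; pixel columns grow to the right and rows downward; lengths in m; the calibration is good to about 2 mm. A picture is of the moment at which its call begins. camera_params takes no time and is no camera call.
A pose or a line that the arm cannot do raises ctrl.PlanningError and nothing moves.
- ctrl.hand_in(): hands the job in, once; it reports no verdict.
Trained networks look in the newest picture that a camera, given by its name, has taken for a name from the list of things; names that differ only in an ending like _2 or _b are one class to them, and where a whole thing is asked for, a point or a joint stands for the part that bears it (a point fixed in the world has none). Each returns a list of dicts, best first, with "confidence" (0 to 1); they miss things now and then, are a little off and sometimes report something else, mostly with a low value. They report only what shows in the picture. A call takes as long as a camera call.
- cams.trace(camera, name): "pixels" (400x640 bool, what is visible of it).
- cams.mark_of(camera, name): "centre" ([x, y, z] in m, in world coordinates, good to about 4 mm: a listed point, or the origin of a listed thing).
The state is a dict: "t": time; "joint_pos": joint angles; "qd": joint speeds; "joint_torque": joint torques, N m; "position": TCP position; "tcp_rot": TCP orientation; "wrist_force": force on the tool from outside, world axes, zero at the start; "wrist_torque": the same for the moment, N m; "grip_width": finger opening in m.
Only numpy, scipy, OpenCV 4.12 (cv2) and the standard library are available. Lean on these libraries where they do the work, as an engineer would, in place of code of your own. Each camera call takes 0.05 s, during which the arm holds its last target.

TASK

Clear the squeezed (yellow) lemon half off the chopping board into the waste bin at the board's end, without picking it up: push the bin's self-closing flap open with one finger and, while that finger keeps it open, push the lemon half over the sill with the other finger so that it drops into the bin. Do not shove the lemon onto or against a closed flap; afterwards draw back so that the flap closes again. Leave the green lime half, the knife, the honey jar and the things on the tray where they are.

Things in the scene. Friction and masses are not known exactly. Their poses are not given: they have to be found in the camera images.
- sill (a point): Middle of the sill, the straight steel-trimmed edge where the chopping board ends and the bin's mouth begins. z = 0 is the board's top. +x points (level) from the board across the mouth to the flap's hinge, y along the sill, z up. The board covers x -290 to 0 mm, y +-140 mm. Board, stand and bin are one fixed piece, turned up to 0.3 rad from +x = the robot's left.
- hinge (a point): Middle of the flap's hinge line, which runs along the sill's y: 122 mm past the sill (sill's +x), 50 mm above the board. Just behind it, 128 to 160 mm past the sill, is a fixed steel head whose top is 57 mm above the board. Above the flap all is open: fingers can come straight down into the mouth between the cheeks.
- mouth (a point): Middle of the mouth at board level, 61 mm past the sill; axes as the sill's. The mouth is 188 mm wide (y +-94 mm) between two fixed steel cheeks 4 mm thick whose tops slope with the flap, from about 7 mm above the board at the sill to 57 mm at the hinge.
- flap_edge (a point): Middle of the free lower edge of the aluminium flap: 180 mm wide, 128 mm from hinge to edge, 3 mm thick, black push pad. Shut, it slopes from the hinge down towards the board, its free edge 3 mm past the sill and 2 mm above board level. It is pushed down and away from the board, into the bin: the edge swings down and towards the sill's +x.
- flap (a joint): Flap's opening angle, rad: 0 shut, stop 1.12 (hanging). A spring shuts it when let go; a lemon half's weight does not open it. Push: under 1 N at the edge, 6 N near the hinge. A fingertip just above board level moving level to the hinge opens it 0.2 rad at 55 mm past the sill, 0.45 at 80, 0.75 at 100; then the gap between sill and edge is about 65 mm, enough for the lemon half.
- lemon_half_centre (a point): Centre (half-way up) of the squeezed lemon half: a yellow dome 46 mm across, 26 mm high, loose, cut face down on the board, centre 13 mm above it, about 35 g. It starts 50 to 130 mm before the sill and 25 to 60 mm to one side of the sill's middle, in line with the mouth.
- lime_half_centre (a point): Centre of a fresh lime half: a green dome 40 mm across, 22 mm high, cut face down on the board beside the lemon half, in the other lane (centres at least 50 mm apart sideways), loose. It stays where it is.
- bin_floor (a point): Centre of the inner floor of the clear plastic bin under the flap, 134 mm below the board's top; inside 150 x 188 mm; its axes are parallel to the sill's.
- knife: Paring knife, 175 mm long, 14 mm high, lying across the board near its far end from the bin, some 235 mm before the sill. Origin under its middle. Leave alone.
- teapot: Brown round teapot, 140 mm across, 128 mm high, on the wooden tray. Origin under its centre. Leave alone.
- mug: White mug, 80 mm across, 92 mm high, on the tray. Origin under its centre. Leave alone.
- sugar_bowl: White bowl, 90 mm across, 50 mm high, on the tray. Origin under its centre. Leave alone.
- honey_jar: Amber honey jar with a yellow cap, 64 mm across, 85 mm high, on the table. Origin under its centre. Leave alone.

How it is judged:
By the outcome, as a careful person would: the job done as asked, in the order asked, and still so for the second after the job is handed in, with the robot touching nothing.
It also fails if it takes over 35 s, if anything falls off the work surface, if the arm or the gripper's body presses on something with over 40 N, if the wrist force passes 120 N, or if a joint passes its speed limit or range.

## Working session

There is one attempt and no reset: what is moved stays moved. The work goes in short steps, each a Python script; the robot and the scene stay as the last script left them, time stands still between calls to the robot, and variables do not carry over. Pictures are saved under pics/ and viewed, and the job is handed in when it is done.

```bash
ls; mkdir -p pics
python3 - <<'E'
from cell import ctrl,cams
import cv2,numpy as np
s=ctrl.read_state();print(s['t'],s['position'],s['tcp_rot'],s['grip_width'])
for c in['top','side']:
    p,d=cams.grab_frame(c);cv2.imwrite(f'pics/{c}0.png',p[:,:,::-1])
    np.save(f'pics/{c}_d.npy',d)
    for n in(['sill','hinge','flap_edge','lemon_half_centre','lime_half_centre','knife','honey_jar','mouth'] if c=='top' else ['sill','hinge','lemon_half_centre','lime_half_centre']):
        print(c,n,[(np.round(r['centre'],4).tolist(),round(r['confidence'],2)) for r in cams.mark_of(c,n)][:2])
print(ctrl.read_state()['t'])
E
```

```text
pics
0.0 [0.26872458 0.59097996 0.21750271] [ 8.40795187e-01  5.41351870e-01 -1.05019216e-03  7.09686813e-04] 0.09347012047642587
top sill [([0.5371, -0.0052, 0.1417], 0.76)]
top hinge [([0.4736, 0.3699, 0.0087], 0.25)]
top flap_edge [([0.5353, -0.0046, 0.142], 0.72)]
top lemon_half_centre [([0.5907, -0.0675, 0.1521], 0.53)]
top lime_half_centre [([0.5112, -0.1157, 0.1537], 0.59)]
top knife [([0.5651, -0.2486, 0.1433], 0.61)]
top honey_jar [([0.5607, -0.4502, -0.0011], 0.74)]
top mouth [([0.5275, 0.0453, 0.1393], 0.78), ([0.5131, -0.1137, 0.1522], 0.23)]
side sill [([0.5343, -0.0112, 0.1403], 0.9)]
side hinge [([0.515, 0.1082, 0.1913], 0.72), ([0.5269, 0.0515, 0.1362], 0.47)]
side lemon_half_centre [([0.591, -0.0668, 0.1528], 0.78)]
side lime_half_centre [([0.5105, -0.1143, 0.1477], 0.55)]
0.7
```

View pics/top0.png

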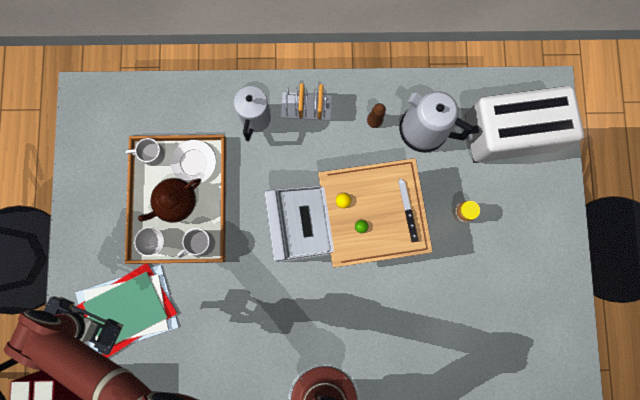

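View pics/side0.png

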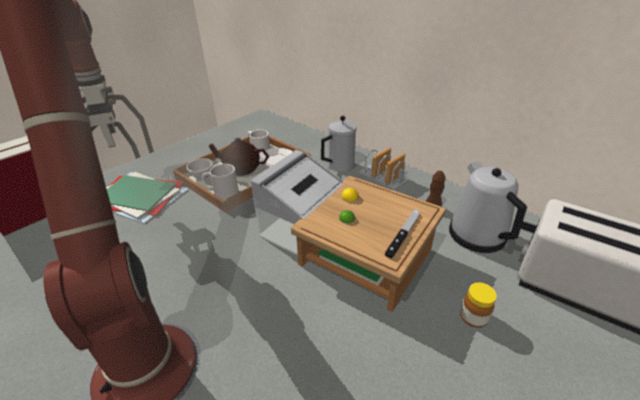

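The top picture shows the lemon at about px (343,201), the lime at (361,226), the sill from (319,172) to (333,266), the flap pad at (307,221), and the knife and jar well away to the right. The side picture agrees. Next I'll fit the board's yaw from depth.

```bash
cat > h.py <<'E'
import numpy as np,cv2
def cloud(P,d):
    v,u=np.mgrid[:400,:640]; K=P['mtx'];T=np.linalg.inv(P['world_to_cam'])
    p=np.stack([(u-K[0,2])/K[0,0]*d,(v-K[1,2])/K[1,1]*d,d],-1)
    return p@T[:3,:3].T+T[:3,3]
E
python3 - <<'E'
from cell import cams
import cv2,numpy as np
from h import *
for c in['top','side']:
    img=cv2.imread(f'pics/{c}0.png');d=np.load(f'pics/{c}_d.npy');p=cloud(cams.camera_params(c),d)
    hsv=cv2.cvtColor(img,cv2.COLOR_BGR2HSV)
    reg=(d>0)&(abs(p[...,0]-.55)<.25)&(p[...,1]>-.36)&(p[...,1]<.2)
    m=reg&(abs(p[...,2]-.14)<.012)&(hsv[...,1]>60)&(hsv[...,0]<25)
    m=cv2.morphologyEx(m.astype('u1'),cv2.MORPH_OPEN,np.ones((3,3)))>0
    q=p[m];print(c,m.sum(),'zboard',np.median(q[:,2]),np.percentile(q[:,2],[10,90]))
    r=cv2.minAreaRect(q[:,:2].astype('f4'));print(r,cv2.boxPoints(r).round(4).tolist())
    for n,lo,hi in(('lemon',22,34),('lime',40,75)):
        k=reg&(hsv[...,0]>=lo)&(hsv[...,0]<=hi)&(hsv[...,1]>150)&(p[...,2]>.143)
        q=p[k];print(n,k.sum(),np.round([q.min(0),q.max(0),q.mean(0)],4).tolist())
    f=reg&(p[...,2]>.15)&(p[...,1]>-.02)&(hsv[...,1]<60)
    q=p[f];
    # flap plane normal
    A=np.c_[q[:,:2],np.ones(len(q))];g=q[:,2]<.185
    w=np.linalg.lstsq(A[g],q[g,2],rcond=None)[0];print('flap grad',w,'yaw',np.arctan2(-w[0],w[1]),len(q), 'zmax',np.percentile(q[:,2],98))
E
```

```text
top 8513 zboard 0.14100724039736878 [0.13698065 0.14498559]
((0.5550938844680786, -0.15605734288692474), (0.2808654308319092, 0.28945192694664), 7.644400596618652) [[0.396699994802475, -0.031300000846385956], [0.4352000057697296, -0.3181999921798706], [0.7135000228881836, -0.2808000147342682], [0.675000011920929, 0.006099999882280827]]
lemon 184 [[0.5254, -0.1253, 0.1434], [0.6082, -0.0437, 0.1756], [0.5858, -0.0639, 0.1604]]
lime 127 [[0.4944, -0.1311, 0.1439], [0.5288, -0.0969, 0.1694], [0.5106, -0.1136, 0.1579]]
flap grad [-0.04734952  0.34849413  0.17604926] yaw 0.13504200386856538 3492 zmax 0.2014798552764848
side 8028 zboard 0.14029973396455497 [0.13852926 0.14172314]
((0.5546287298202515, -0.15487097203731537), (0.28471770882606506, 0.29200679063796997), 7.4630937576293945) [[0.3944999873638153, -0.028599999845027924], [0.4323999881744385, -0.3181000053882599], [0.7146999835968018, -0.28110000491142273], [0.676800012588501, 0.00839999970048666]]
lemon 171 [[0.5647, -0.0865, 0.1438], [0.5979, -0.0422, 0.1671], [0.5783, -0.0704, 0.1566]]
lime 134 [[0.4919, -0.1338, 0.1431], [0.5182, -0.1017, 0.1629], [0.5033, -0.1201, 0.1547]]
flap grad [0.00378656 0.25876536 0.15172527] yaw -0.01463215182682998 3084 zmax 0.19849185619394502
```

```bash
cat >> h.py <<'E'
from scipy.spatial.transform import Rotation as R
a=0.132
ex=np.array([-np.sin(a),np.cos(a),0]);ey=np.array([-np.cos(a),-np.sin(a),0])
S=np.array([.5358,-.0105,.1407])
def W(x,y,z): return S+x*ex+y*ey+np.array([0,0,z])
def ori(s=1):
    X=s*ex;Z=np.array([0,0,-1.]);return R.from_matrix(np.c_[X,np.cross(Z,X),Z]).as_quat()
def L(p): d=np.asarray(p)-S;return np.round([d@ex,d@ey,d[2]],4)
E
python3 - <<'E'
from cell import *
from h import *
print(L([.5905,-.067,.1525]),L([.511,-.115,.15]))
print('lift',solve_ik(ctrl.read_state()['position']+[0,0,.15],ctrl.read_state()['tcp_rot']))
for s in(1,-1):
    for q in((-.062,-.0465,.15),(-.062,-.0465,.006),(.048,-.0465,.006)):
        r=solve_ik(W(*q),ori(s));print(s,q,None if r is None else np.round(r,2))
E
```

```text
[-0.0632 -0.0468  0.0118] [-0.1003  0.0383  0.0093]
lift [-1.17408298  0.53346728 -0.0067587   1.15062187  0.00341428  1.45753587
 -0.03627979]
1 (-0.062, -0.0465, 0.15) [-0.03  0.47  0.16  1.49 -0.08  1.19  1.85]
1 (-0.062, -0.0465, 0.006) [ 0.09  0.6  -0.03  1.68  0.02  0.86  1.75]
1 (0.048, -0.0465, 0.006) [-0.07  0.58 -0.07  1.73  0.05  0.83  1.54]
-1 (-0.062, -0.0465, 0.15) [-0.37  0.55  0.77  1.5  -0.4   1.25 -0.99]
-1 (-0.062, -0.0465, 0.006) [-0.33  0.69  0.69  1.7  -0.53  0.95 -0.88]
-1 (0.048, -0.0465, 0.006) [-0.51  0.66  0.66  1.74 -0.49  0.91 -1.08]
```

Run:
```python
from cell import *
from h import *
s=ctrl.read_state();ctrl.move_linear(s['position']+[0,0,.15],speed=.2)
ctrl.reach(W(-.062,-.0468,.15),ori(1))
ctrl.grip(.072)
print('stop',ctrl.move_linear(W(-.062,-.0468,.04),speed=.15))
s=ctrl.read_state();print(s['t'],L(s['position']),s['grip_width'],s['wrist_force'])
for c in('side','top'):
    p,d=cams.grab_frame(c);K=p[80:330,190:510] if c=='side' else p[120:300,220:460]
    cv2.imwrite(f'pics/{c}1.png',cv2.resize(K[:,:,::-1],None,fx=2.4,fy=2.4))
    for n in('lemon_half_centre','lime_half_centre','sill'):
        print(c,n,[(L(r['centre']),round(r['confidence'],2)) for r in cams.mark_of(c,n)][:2])
```

```text
stop False
5.6667 [-0.0623 -0.0475  0.0409] 0.07204221769150511 [-0.34415251  0.03292499  0.70303125]
side lemon_half_centre [(array([-0.063 , -0.0463,  0.0106]), 0.51), (array([ 0.5314, -0.0163, -0.1324]), 0.44)]
side lime_half_centre [(array([-0.0983,  0.0379,  0.0115]), 0.48)]
side sill [(array([-0.0001,  0.0012, -0.0006]), 0.74), (array([-0.1   ,  0.0374,  0.0116]), 0.25)]
top lemon_half_centre []
top lime_half_centre [(array([ 0.529 , -0.0149, -0.1297]), 0.58)]
top sill [(array([0.0041, 0.0024, 0.0011]), 0.84)]
```

View pics/side1.png

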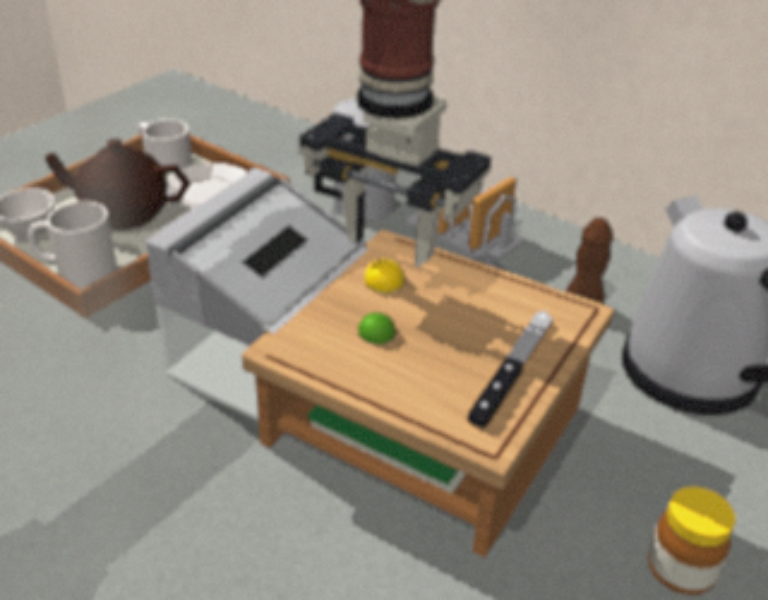

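View pics/top1.png

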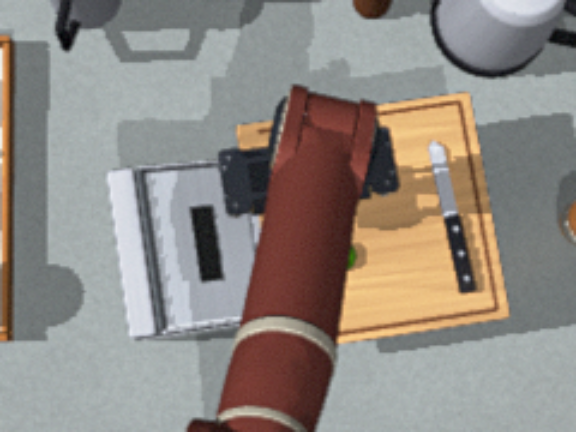

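In the side picture the fingertips, at (353,240) and (425,260), straddle the lemon lane above the lemon at (384,275). The lime at (377,327) is clear, and the top view confirms the jaws lie along the lane. I'll lower, open the jaws and push.

Run:
```python
from cell import *
from h import *
def st(n):
    s=ctrl.read_state();print(n,round(s['t'],2),L(s['position']),round(s['grip_width'],4),np.round(s['wrist_force'],1))
if ctrl.move_linear(W(-.062,-.0465,.006),speed=.08,max_force=8): st('HIT');raise SystemExit
st('down')
ctrl.grip(.0935);st('open')
hit=ctrl.move_linear(W(-.035,-.0465,.006),speed=.08,max_force=15);st(f'a {hit}')
p,d=cams.grab_frame('side');cv2.imwrite('pics/side2.png',cv2.resize(p[80:330,190:510,::-1],None,fx=2.4,fy=2.4))
for n in('lemon_half_centre','lime_half_centre'):print(n,[(L(r['centre']),round(r['confidence'],2)) for r in cams.mark_of('side',n)][:2])
```

```text
down 6.64 [-0.0621 -0.0466  0.0059] 0.072 [-0.4 -0.2  0.1]
open 7.22 [-0.062  -0.0465  0.0061] 0.0929 [0.3 0.5 0.9]
a False 7.71 [-0.0339 -0.0467  0.0061] 0.0928 [-0.   0.3  0.4]
lemon_half_centre [(array([-0.0576, -0.0459,  0.0167]), 0.77)]
lime_half_centre [(array([-0.0948,  0.039 ,  0.0083]), 0.73), (array([0.0646, 0.0025, 0.0016]), 0.68)]
```

View pics/side2.png

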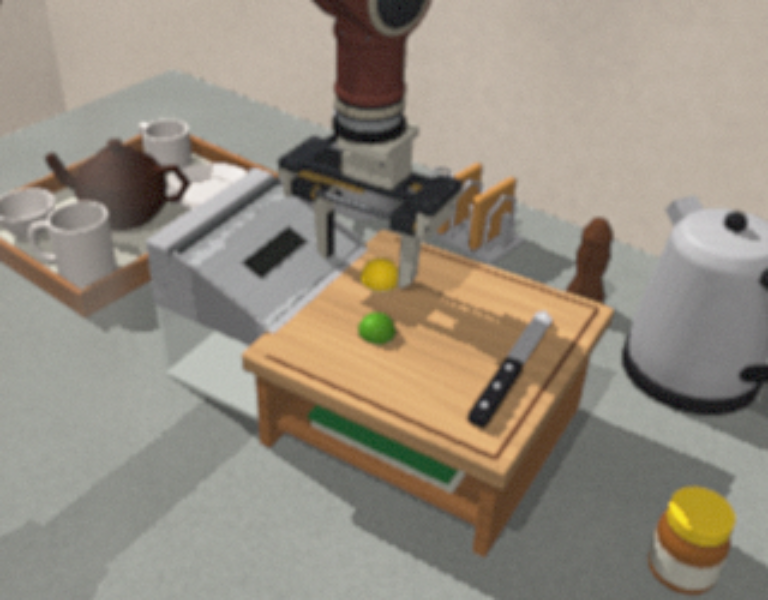

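The front finger, at (325,245), is on the flap. The rear finger, at (408,280), just touches the lemon's back at (380,275), and the lime hasn't moved. I'll continue the push.

Run:
```python
from cell import *
from h import *
def st(n):
    s=ctrl.read_state();print(n,round(s['t'],2),L(s['position']),round(s['grip_width'],4),np.round(s['wrist_force'],1))
for i,x in enumerate((.01,.046)):
    hit=ctrl.move_linear(W(x,-.0465,.006),speed=.09,max_force=25);st(f'{x} {hit}')
    if hit: break
    if i==1: ctrl.hold(.3)
    for c in('side',) if i==0 else('side','top'):
        p,d=cams.grab_frame(c);cv2.imwrite(f'pics/{c}3{i}.png',cv2.resize(p[80:330,190:510,::-1] if c=='side' else p[120:300,220:460,::-1],None,fx=2.4,fy=2.4))
    for n in('lemon_half_centre','lime_half_centre','flap_edge'):print(n,[(L(r['centre']),round(r['confidence'],2)) for r in cams.mark_of('side',n)][:2])
```

```text
0.01 False 8.51 [ 0.0109 -0.0467  0.0063] 0.0929 [-0.6  0.3  1. ]
lemon_half_centre [(array([-0.0119, -0.0461,  0.0105]), 0.65)]
lime_half_centre [(array([-0.0982,  0.0379,  0.012 ]), 0.53)]
flap_edge [(array([ 0.0199,  0.001 , -0.0268]), 0.93)]
0.046 False 9.26 [ 0.0434 -0.0461  0.0062] 0.0928 [ 0.2 -6.4  3.3]
lemon_half_centre []
lime_half_centre [(array([-0.0998,  0.038 ,  0.0106]), 0.6)]
flap_edge [(array([ 0.0669,  0.0002, -0.0616]), 0.69), (array([-0.0972,  0.0391,  0.0079]), 0.36)]
```

View pics/side30.png

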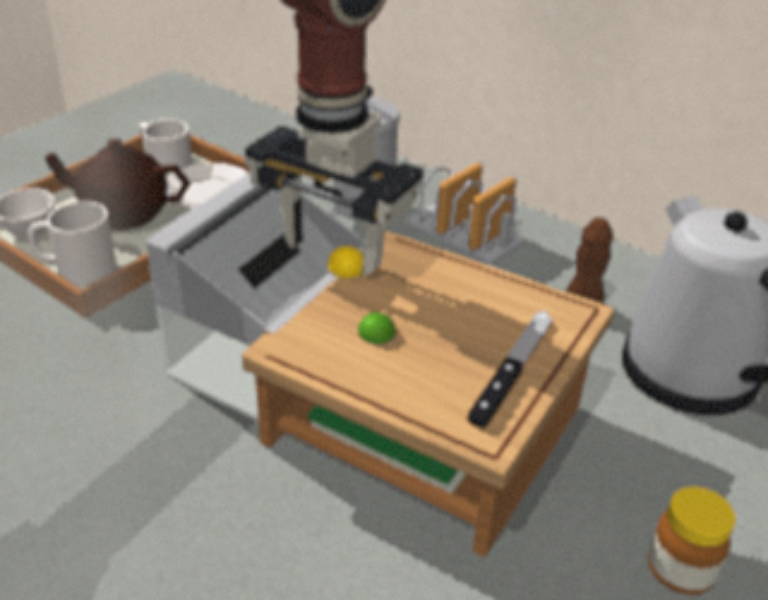

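View pics/side31.png

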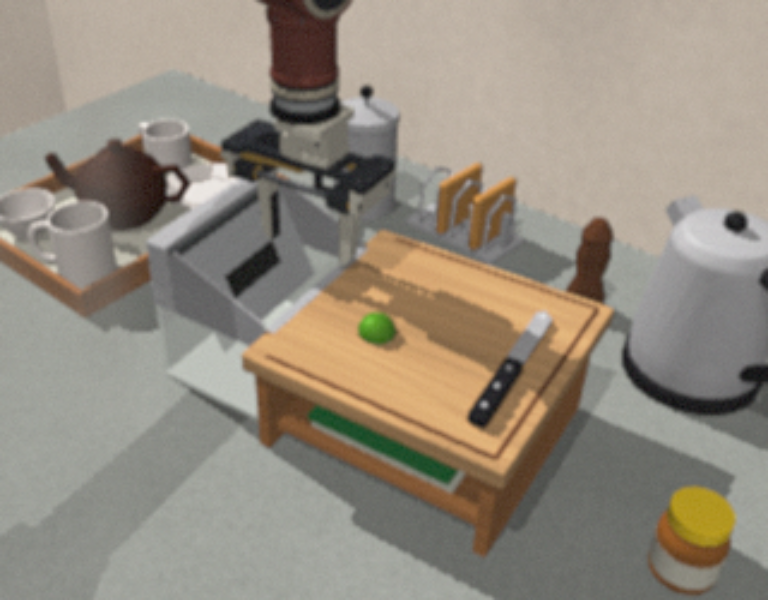

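In the first picture the flap is visibly open at (270,260) with the lemon at the sill at (347,262). In the second the lemon is gone between the fingers at (270,225) and (347,240). I'll check the top view.

Run:
```python
from cell import *
from h import *
hit=ctrl.move_linear(W(.052,-.0465,.006),speed=.06,max_force=25);ctrl.hold(.3)
s=ctrl.read_state();print(hit,s['t'],L(s['position']),s['wrist_force'])
p,d=cams.grab_frame('side');cv2.imwrite('pics/side4.png',cv2.resize(p[130:260,230:380,::-1],None,fx=4,fy=4))
for n in('lemon_half_centre','bin_floor'):
  print([(L(r['centre']),round(r['confidence'],2)) for r in cams.mark_of('side',n)][:2])
```

```text
False 10.3583 [ 0.0473 -0.046   0.0059] [ 0.237869   -8.42002203  0.75650946]
[]
[(array([ 0.0756, -0.0013, -0.1341]), 0.57)]
```

View pics/top31.png

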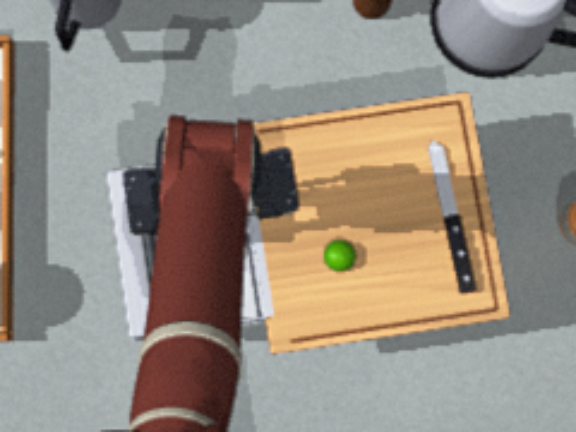

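View pics/side4.png

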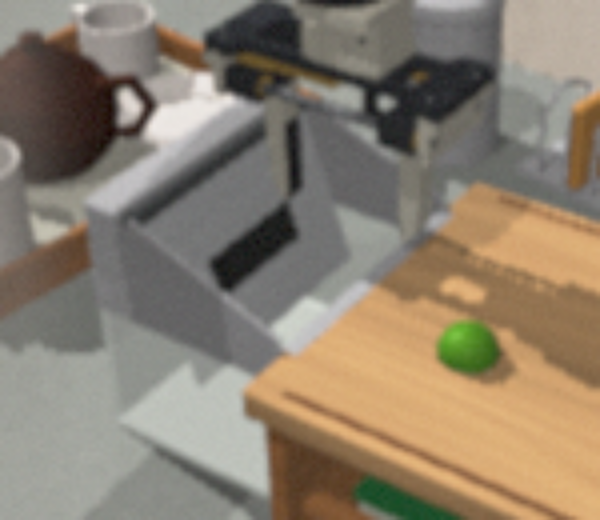

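The flap is wide open, the bin floor shows through the gap at (360,230), and no lemon is left on the flap or board. I'll draw back along the lane, lift and check.

Run:
```python
from cell import *
from h import *
ctrl.move_linear(W(-.045,-.0465,.006),speed=.1,max_force=25)
ctrl.move_linear(W(-.045,-.0465,.2),speed=.18)
s=ctrl.read_state()['position'];ctrl.set_joints([-.75]+list(ctrl.read_state()['joint_pos'][1:]))
s=ctrl.read_state();print(s['t'],s['position'],s['wrist_force'])
for c in('side','top'):
    p,d=cams.grab_frame(c);cv2.imwrite(f'pics/{c}5.png',cv2.resize(p[80:330,190:510,::-1] if c=='side' else p[120:300,220:460,::-1],None,fx=2.4,fy=2.4))
    for n in('lemon_half_centre','lime_half_centre','flap_edge','knife'):
      print(c,n,[(L(r['centre']),round(r['confidence'],2)) for r in cams.mark_of(c,n)][:2])
```

```text
14.1667 [0.51202115 0.29126914 0.3396293 ] [-0.61043756 -0.88471043 -0.11130531]
side lemon_half_centre []
side lime_half_centre [(array([-0.0987,  0.0368,  0.0105]), 0.58)]
side flap_edge [(array([0.0085, 0.0008, 0.0026]), 0.62)]
side knife [(array([-0.2368,  0.0077, -0.0015]), 0.93)]
top lemon_half_centre []
top lime_half_centre [(array([-0.1016,  0.0372,  0.0115]), 0.48)]
top flap_edge [(array([ 0.0037, -0.0043,  0.    ]), 0.63)]
top knife [(array([ 0.0595, -0.0013, -0.0009]), 0.75), (array([-0.2392,  0.003 ,  0.0019]), 0.67)]
```

View pics/side5.png

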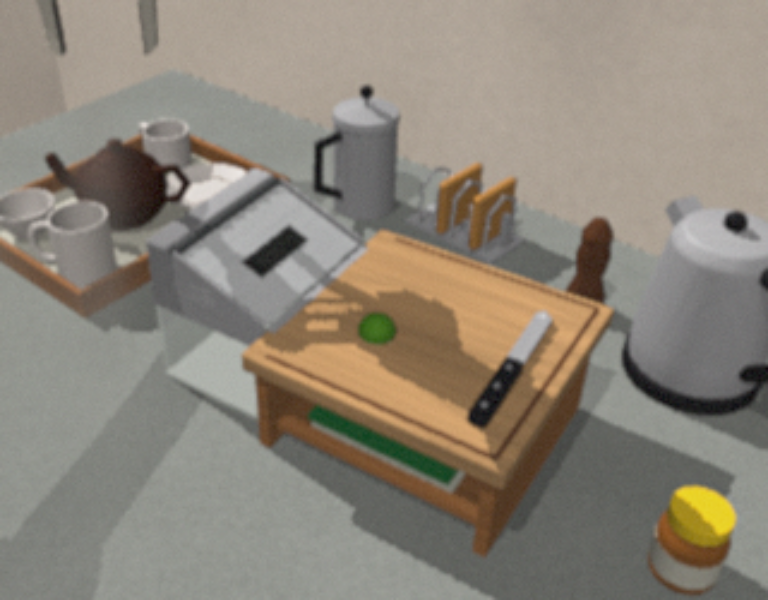

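View pics/top5.png

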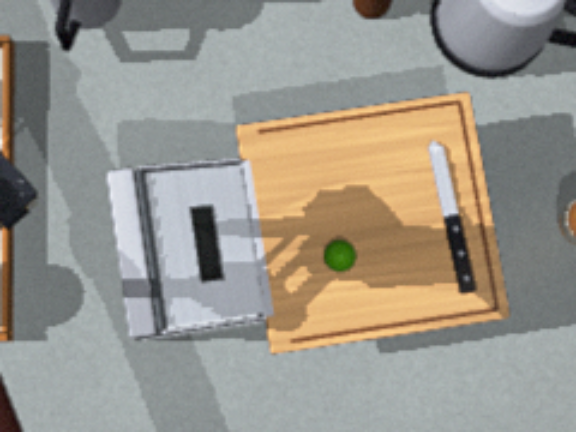

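The flap is shut (pad at (275,250) side, (207,243) top). The lemon isn't visible anywhere outside the bin, the lime and knife haven't moved, and the arm is clear.

```bash
python3 -c "
from cell import *
ctrl.hand_in();print(ctrl.read_state()['t'])"
```

```text
the job is handed in; nothing more can be done
the job is handed in; nothing more can be done
```

The lemon half is off the board and, as far as I can tell, in the bin. I handed the job in shortly after 14 s on the robot's clock, well under the 35 s limit.

**What I did:** I set the open jaws along the lemon's lane. The front finger pushed the flap open while the rear finger pushed the lemon over the sill. I then drew back along the lane, lifted and swung the arm clear.

**Last checks:**
- **Flap:** It was visibly open with the lemon still at the sill. It was wide open, with the gap at about 65 mm, once the lemon had gone. Both cameras show it shut again, with its edge 4–8 mm past the sill and 0–3 mm above board level.
- **Other things:** The lime half and knife are where they started, within 2–3 mm of measuring error. The honey jar and the tray look unchanged in the pictures.
- **Forces:** The wrist force readings stayed below about 9 N.

**Not confirmed:**
- **Lemon in the bin:** I never saw it on the bin floor, because the board and the closed flap hide that spot. I conclude it dropped in because it disappeared at the sill with the flap held open, and neither camera finds it anywhere else.
- **Odd network reports:** A few were clearly false, such as a second "lime" and a second "knife" placed near the flap. I ignored them after checking the pictures.

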